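Put the cold chisel away and pin the case shut

TASK

Put the blue cold chisel away: lay it gently (do not drop it in) flat in the open part of the red case, slide the aluminium cover fully shut over it (its black ridge is there to push on), and then lock the cover with the yellow-knobbed pin from the wooden block, pushed down through the eye of the cover's tab and the lug below until its flange rests on the tab. Leave the screwdriver, wrench, mallet and can where they are.

Things in the scene. Friction and masses are not known exactly. Their poses are not given: they have to be found in the camera images.
- case: Red steel case, fixed: 120 (x) by 240 (y) by 50 mm high, walls and floor 8 mm, open on top but for the cover. Origin: centre of its underside, on the bench; z up. Guide rails along the long top edges reach 60 mm high. A steel lug, 44 by 44 mm, on its -x side at heights 36 to 50 mm has an upright 14 mm through hole at x -82, y -95 mm; only bench below.
- cover (a joint): Slide of the aluminium cover (m): 0 = shut (hard stop), grows to the case's +y, up to 0.21; starts 0.16 to 0.20. Plate 104 by 240 by 6 mm at heights 50 to 56 mm. Its leading edge is at case y = -120 mm + joint value; the compartment is open from y = -112 mm to that edge. 3 N friction; stays where left.
- ridge (a point): Centre of the top of the cover's black thumb ridge, which moves with the cover: a bar 70 mm along the case's x, 12 mm thick along y, standing 24 mm above the cover (heights 56 to 80 mm), centred at case y = -70 mm + joint value. Push it towards the case's -y to shut the cover.
- cover_eye (a point): Centre, on the top face (66 mm above the bench), of the 14 mm wide through hole in the tab that sticks out from the cover over the -x wall of the case: tab 62 (x) by 44 (y) by 6 mm, x -104 to -42 mm; hole at case x -82 mm, y = -95 mm + joint value. With the cover shut it stands right over the lug's hole. Axes as the case's.
- chisel: Blue cold chisel with bright steel ends, 120 mm long along its x (cutting edge at +x, struck head at -x), 16 mm wide and 16 mm high (edge 18 mm wide), 0.2 kg give or take, lying on the bench. Origin: middle of its length, on its underside. It changes places with the screwdriver and the wrench.
- chisel_mid (a point): Middle of the chisel, 8 mm above its underside. Laid flat in the case it is 16 mm above the case's underside.
- pin: Locking pin, upright (z up): steel shaft 10 mm wide, 50 mm long, tapered foot; flange 26 mm wide at 50 to 54 mm; round yellow knob 20 mm wide from 54 to 84 mm. Origin: foot of the shaft, on its axis. 0.06 kg. Starts standing in the block, foot 10 mm above the bench; seated in the tab its foot is 16 mm above the bench.
- block: Fixed wooden block, 60 by 60 by 60 mm, with one 14 mm wide hole in its top centre, 56 mm deep, in which the pin stands with its flange resting on the block. Origin: centre of its underside.
- screwdriver: Screwdriver, 170 mm long along its x, lying on the bench. Bystander.
- wrench: Wrench, 160 mm long along its x, lying on the bench. Bystander.
- mallet: Green and black mallet lying on the bench beyond the case: head 110 (x) by 65 by 65 mm, wooden handle 220 mm towards its -y. Origin: under the head. Bystander.
- can: Grey can, 68 mm in diameter, 100 mm high. Origin: centre of its underside. Bystander.
Not all that is in view belongs to the job. Of the things that look like the chisel, take the one that is nearest to the robot's base at the start.

How it is judged (in metres and radians):
On the way, in this order (a step that is already met when the one before it is completed fails the run):
1. the chisel lies in the case's compartment, released (x of chisel_mid in the frame of case between -0.05 and 0.05 m and y of chisel_mid in the frame of case between -0.11 and 0.11 m and z of chisel_mid in the frame of case below 0.028 m and contact force between the fingers and chisel below 0.1 N), for 0.2 s.
2. the cover is slid fully shut over it (value of joint cover below 0.004 m and x of chisel_mid in the frame of case between -0.05 and 0.05 m and y of chisel_mid in the frame of case between -0.11 and 0.11 m and z of chisel_mid in the frame of case below 0.028 m), for 0.2 s.
3. the pin is through the tab's eye and the lug (value of joint cover below 0.004 m and horizontal distance between pin and cover_eye below 0.006 m and z of pin in the frame of case between 0.008 and 0.02 m and angle between pin's own z axis and vertical below 0.12 rad), for 0.2 s.
At the end, for the whole second after the job is handed in: Chisel in the compartment, its middle under 28 mm above the case underside; cover within 4 mm of shut; pin through eye and lug (axis within 6 mm of the eye centre, foot 8 to 20 mm above the bench, under 0.12 rad off upright); chisel and pin released and at rest (all of step 1 and all of step 3 and contact force between the fingers and pin below 0.1 N and linear speed of each of pin, chisel below 0.02 m/s); the robot touches nothing.
It fails at once if screwdriver moved more than 30 mm (distance of screwdriver from where it was at the start of the episode above 0.03 m).
It fails at once if wrench moved more than 30 mm (distance of wrench from where it was at the start of the episode above 0.03 m).
It fails at once if mallet moved more than 30 mm (distance of mallet from where it was at the start of the episode above 0.03 m).
It fails at once if can moved more than 30 mm (distance of can from where it was at the start of the episode above 0.03 m).
It fails at once if chisel dropped into the case: falling freely (over 0.3 m/s, out of the fingers) with its middle more than 50 mm above the case's underside, over the case (x of chisel_mid in the frame of case between -0.05 and 0.05 m and y of chisel_mid in the frame of case between -0.11 and 0.11 m and z of chisel_mid in the frame of case above 0.05 m and contact force between the fingers and chisel below 0.1 N and linear speed of chisel above 0.3 m/s).
It also fails if it takes over 67 s, if anything falls off the work surface, if the arm or the gripper's body presses on something with over 40 N, if the wrist force passes 120 N, or if a joint passes its speed limit or range.

ROBOT

A 7-joint arm with a two-finger parallel gripper is mounted at the origin on the work surface. World frame = base frame: x ahead of the robot, y to its left, z up, the work surface at z = 0. Lengths are in mm, angles in rad, forces in N, time in s.
With the tool pointing down it reaches from about 425 to 1025 mm from the base axis. Payload 9.4 kg.
Tool frame: the origin (TCP) lies at the centre of the arm's flange, where the gripper is bolted on; the fingertips stand ahead of it and the grasp point (between the pads) lies 155 mm ahead of it (ctrl.tips_ahead is the z of the fingertips in the tool frame, in mm); z points along the fingers, y is the line along which they close (so a half turn about z gives the same grasp; the last joint's range is limited). The gripper opens to 85 mm and grips with 20 to 120 N. Pads are 22 mm wide; open, the fingers measure 114 mm over their backs; the gripper's body (76 mm by 85 mm) begins 54 mm behind the grasp point. The pads swing forward as they close: fully open they stand 13 mm farther back than shut.
Start: joints at [-1.387, 0.599, -0.003, 1.599, 0.002, 0.943, -0.08], TCP at [186.94, 700.484, 404.675] pointing down, gripper open.
Joint ranges: [-2.57, 2.57], [-0.35, 1.97], [-1.29, 1.29], [0.11, 2.56], [-1.05, 4.19], [0.11, 1.86], [-2.63, 2.63]. Speed limits (rad/s): [2.22, 2.22, 3.01, 3.01, 3.14, 3.14, 3.14].

INTERFACE

Orientations are given as a 3x3 rotation matrix whose columns are the frame's x, y, z axes.
In Python, from workcell import ctrl gives the robot as it stands. The module is installed in compiled form; this text tells all that it offers.
- The arm moves only by the tool move_arm, never from a script. Its arguments are lists of equal length, an entry for each row: "offset": the shift along the tool's x, y, z in cm, a list of three; "angular": the turn, a rotation vector about the tool's x, y, z in degrees, a list of three; "hand": the finger opening in cm, from 0 to 8.54. A call has exactly 10 rows; each row shifts and turns the commanded pose from where the row before left it, along the tool's axes as they then stand; what a row does not reach is not made up. A row lasts 1/12 s, in which the tool goes at most 41.7 mm and 7.16 degrees, less where a joint would pass 70% of its speed; a pose out of reach is approached as far as the arm can. A call with a gripper value outside its range is refused whole. The fingers move at their own pace and stop on an object; "squeeze" is the grip in N (left out, the last holds). Time passes only in rows, so rows that do not move let the fingers close, or fill a call up. It gives the time, the measured TCP pose, the force, the opening and the grip force at its end, in the units of the state.
- ctrl.observe(): the state, without advancing time (a new reading comes with each control period).
- ctrl.grab_frame(name): name is "scene" or "top"; returns a dict with "color" (400x640x3 uint8, red, green, blue), "mtx" (3x3 intrinsics, pixels), "R" (3x3) and "t" (3): a world point X has camera coordinates R X + t. Camera axes: x right, y down, z forward; pixel columns grow to the right and rows downward; lengths in mm; the calibration is good to about 2 mm. A picture is of the moment at which its call begins. There is no depth.
- ctrl.close_job(): hands the job in; it is judged then, once.
Trained networks look in the newest picture that a camera, given by its name, has taken for a name from the list of things; names that differ only in an ending like _2 or _b are one class to them, and where a whole thing is asked for, a point or a joint stands for the part that bears it (a point fixed in the world has none). Each returns a list of dicts, best first, with "conf" (0 to 1); they miss things now and then, are a little off and sometimes report something else, mostly with a low value. They report only what shows in the picture. A call takes as long as a camera call. They do not tell look-alikes from the thing itself.
- ctrl.silhouettes(name, camera): "pixels" (400x640 bool, what is visible of it) and "location" ([column, row] in pixels, amid what is visible of it).
- ctrl.mark_of(name, camera): "location" ([column, row] in pixels: a listed point, or the origin of a listed thing).
The state is a dict: "time_s": time; "qpos": joint angles; "joint_vel": joint speeds; "effort": joint torques, N m; "eef_pos": TCP position; "ee_rot": TCP orientation; "ft_force": force on the tool from outside, world axes, zero at the start; "ft_torque": the same for the moment, N m; "gripper_width": finger opening in mm; "gripper_force": force on a finger pad.
Only numpy, scipy, OpenCV 4.12 (cv2) and the standard library are available. Lean on these libraries where they do the work, as an engineer would, in place of code of your own. Each camera call takes 0.05 s, during which the arm holds its last target. There are 200 camera calls.

## Working session

There is one attempt and no reset: what is moved stays moved. The work goes in short steps, Python scripts to look and compute and a tool call to move; the robot and the scene stay as the last step left them, time stands still between calls to the robot, and variables do not carry over. Pictures are saved under pics/ and viewed, at most 13 in all, crops included, and the job is handed in when it is done.

Besides the shell and the picture viewer there is one more tool, called after ">>>" as name(argument=value, ...) on one line, values as JSON. move_arm: Moves the arm, as the interface text tells. Its arguments: {"type":"object","properties":{"offset":{"type":"array"},"angular":{"type":"array"},"hand":{"type":"array"},"squeeze":{"type":"number"}},"required":["offset","angular","hand"]}

```bash
mkdir -p pics; cat > h.py <<'E'
import numpy as np, cv2
from workcell import ctrl
def cams():
    return {c:ctrl.grab_frame(c) for c in ("top","scene")}
def onplane(f,uv,z):
    d=f["R"].T@np.linalg.inv(f["mtx"])@np.array([uv[0],uv[1],1.]); o=-f["R"].T@f["t"]
    return o+d*(z-o[2])/d[2]
def proj(f,X):
    p=f["mtx"]@(f["R"]@np.array(X)+f["t"]); return p[:2]/p[2]
def tri(f1,a,f2,b):
    P=[np.array(f["mtx"])@np.c_[f["R"],f["t"]] for f in (f1,f2)]
    x=cv2.triangulatePoints(P[0],P[1],np.array(a,float),np.array(b,float)).ravel(); return x[:3]/x[3]
E
python3 - <<'E'
from h import *
np.set_printoptions(precision=1,suppress=True)
f=cams()
for c in f: cv2.imwrite(f"pics/{c}0.png",f[c]["color"][:,:,::-1]); print(c,-f[c]["R"].T@f[c]["t"])
for n in ["case","ridge","cover_eye","chisel","chisel_mid","pin","block","screwdriver","wrench","mallet","can"]:
    for c in f:
        print(n,c,[(np.array(d["location"]).round(1),round(d["conf"],2)) for d in ctrl.mark_of(n,c)][:4])
print(ctrl.tips_ahead, ctrl.observe())
E
```

```text
top [ 467.8 -138.  1163.7]
scene [1347.1   93.5 1009.7]
case top [(array([206.6, 192.9]), 0.59)]
case scene [(array([437.2, 242.9]), 0.79), (array([247.8, 168.6]), 0.59)]
ridge top [(array([161.1, 191.8]), 0.75), (array([390.5, 153.8]), 0.7)]
ridge scene [(array([488.7, 234.3]), 0.89), (array([478.5, 212.6]), 0.3), (array([248.1, 164.2]), 0.25)]
cover_eye top [(array([174.7, 224.5]), 0.73), (array([204.2, 191.1]), 0.43)]
cover_eye scene [(array([475.3, 208.6]), 0.66)]
chisel top [(array([196.3, 135.2]), 0.78), (array([311. , 232.9]), 0.72), (array([289.8, 189.7]), 0.55)]
chisel scene [(array([345. , 227.9]), 0.93), (array([336.3, 185.8]), 0.8), (array([439.7, 305.2]), 0.76), (array([228.1, 130.8]), 0.7)]
chisel_mid top [(array([309.1, 233.7]), 0.73), (array([444.7, 279.2]), 0.7), (array([192.6, 136.8]), 0.5), (array([289.6, 187.7]), 0.49)]
chisel_mid scene [(array([442.7, 304.6]), 0.89), (array([346.9, 225.5]), 0.68), (array([335.4, 184. ]), 0.62), (array([439.2, 245.8]), 0.6)]
pin top [(array([330. , 168.5]), 0.67), (array([331.7, 162.7]), 0.6)]
pin scene [(array([293.1, 238.3]), 0.
[... 278 characters left out ...]
4]), 0.64)]
wrench scene [(array([248. , 167.7]), 0.56)]
mallet top [(array([252.5, 119.1]), 0.58)]
mallet scene [(array([438.5, 248.6]), 0.62)]
can top [(array([391.7, 153.9]), 0.96)]
can scene [(array([225.5, 225.2]), 0.66)]
173.4 {'time_s': 1.2, 'qpos': array([-1.4,  0.6, -0. ,  1.6,  0. ,  0.9, -0.1]), 'joint_vel': array([-0., -0.,  0.,  0., -0., -0., -0.]), 'effort': array([  0. , -77.6,   1.6, -25.8,   0. ,   0. ,  -0. ]), 'eef_pos': array([186.9, 700.5, 404.7]), 'ee_rot': array([[-1. ,  0.3,  0. ],
       [ 0.3,  1. ,  0. ],
       [-0. ,  0. , -1. ]]), 'ft_force': array([ 0.8, -0.2, -0. ]), 'ft_torque': array([-0., -0., -0.]), 'gripper_force': 0.0, 'gripper_width': 85.41421235691257}
```

View pics/top0.png

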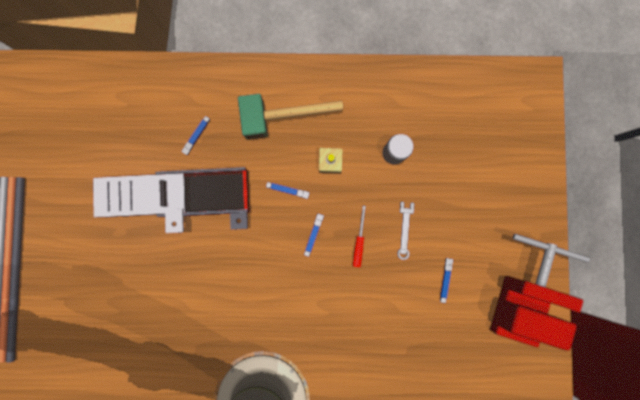

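View pics/scene0.png

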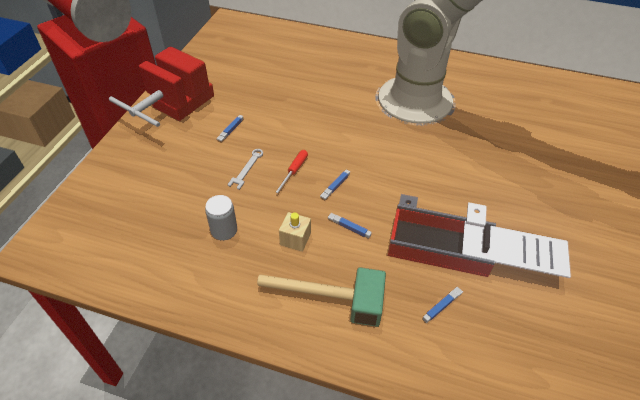

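The top view shows four chisel-like things at about (196,135), (288,190), (314,235) and (447,280), the case at (205,195) with its lug at (239,222) and tab at (174,225), and the pin block at (330,160). The scene view agrees. Now I'll work out the metric poses and get an enlarged look at the case.

```bash
python3 - <<'E'
from h import *
np.set_printoptions(precision=1,suppress=True)
f=cams()
def sil(n,c,near=None):
    s=ctrl.silhouettes(n,c)
    for d in s:
        if near is None or np.hypot(*(np.array(d["location"])-near))<25: return d["pixels"]
for (u,v) in [(196,135),(288,190),(314,235),(447,280)]: 
    p=onplane(f["top"],(u,v),8); print("cand",p,np.hypot(*p[:2]))
for c,nr in (("top",(314,235)),("scene",(336,185))):
    m=sil("chisel",c,nr)
    if m is None: print("none",c);continue
    ys,xs=np.nonzero(m); P=np.array([onplane(f[c],(x,y),10)[:2] for x,y in zip(xs,ys)])
    print(c,"chisel",cv2.minAreaRect(P.astype(np.float32)),P.mean(0))
for n,c,z in (("case","top",55),("cover","top",56),("block","top",60),("can","top",100),("pin","top",84)):
    m=sil(n,c)
    if m is None: print("none",n);continue
    ys,xs=np.nonzero(m); P=np.array([onplane(f[c],(x,y),z)[:2] for x,y in zip(xs,ys)])
    print(n,cv2.minAreaRect(P.astype(np.float32)),P.mean(0))
M={}
for n in ["ridge","cover_eye"]:
    a=ctrl.mark_of(n,"top")[0]["location"]; b=ctrl.mark_of(n,"scene")[0]["location"]
    print(n,tri(f["top"],a,f["scene"],b))
    z={"ridge":80,"cover_eye":66}[n]; print(onplane(f["top"],a,z),onplane(f["scene"],b,z))
a=cv2.resize(f["top"]["color"][160:245,85:260],None,fx=4.5,fy=4.5,interpolation=cv2.INTER_CUBIC)[:300*2]
b=cv2.resize(f["scene"]["color"][185:285,380:580],None,fx=3.9,fy=3.9,interpolation=cv2.INTER_CUBIC)
cv2.imwrite("pics/a.png",a[:,:,::-1]);cv2.imwrite("pics/b.png",b[:,:,::-1]);print(a.shape,b.shape)
E
```

```text
cand [724.2 195.8   8. ] 750.222489459649
cand [571.7 -64.8   8. ] 575.3570236000767
cand [ 447.2 -138.7    8. ] 468.22087850246436
cand [ 327.  -506.7    8. ] 603.0644565709888
top chisel ((448.375, -135.8096923828125), (18.34211540222168, 118.67149353027344), 72.06210327148438) [ 444.  -135.1]
scene chisel ((447.30572509765625, -133.58453369140625), (23.229572296142578, 124.3375015258789), 73.24810791015625) [ 448.  -134.2]
case ((536.0713500976562, 241.81369018554688), (164.7290802001953, 414.31268310546875), 3.3220648765563965) [551.1 228.9]
cover ((529.6000366210938, 328.2356262207031), (158.51382446289062, 244.4693145751953), 2.5220932960510254) [545.8 323. ]
block ((648.9185180664062, -179.42578125), (70.14093017578125, 59.05915069580078), 0.3347500264644623) [ 648.6 -179.8]
can ((672.9346313476562, -352.551513671875), (63.98513412475586, 83.42786407470703), 45.05528259277344) [ 673.6 -352.3]
pin ((648.871826171875, -179.85830688476562), (18.529264450073242, 18.35757827758789), 0.45877718925476074) [ 648.6 -180.1]
ridge [553.5 259.4  82.6]
[553.7 260.3  80. ] [551.3 259.9  80. ]
cover_eye [474.7 234.8  54.1]
[475.2 227.6  66. ] [484.5 235.1  66. ]
(382, 788, 3) (390, 780, 3)
```

View pics/a.png

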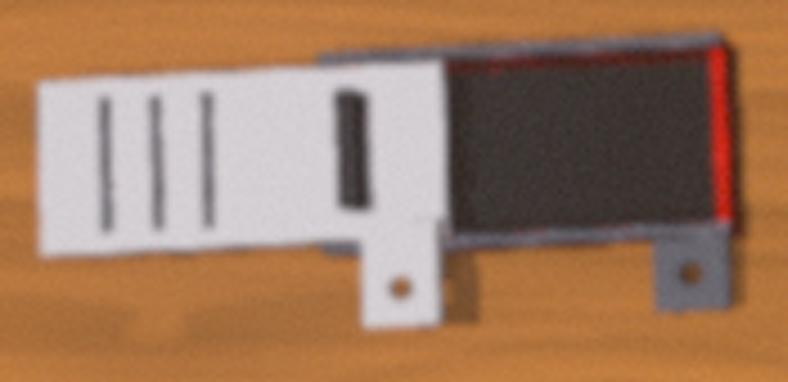

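View pics/b.png

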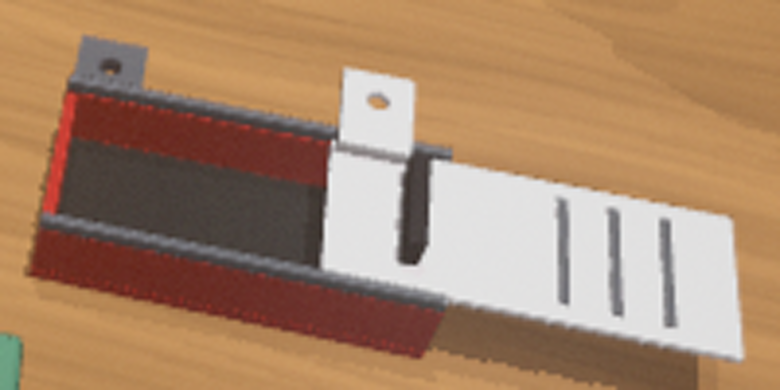

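```bash
python3 - <<'E'
from h import *
from scipy.optimize import least_squares
np.set_printoptions(precision=1,suppress=True)
f=cams()
A=[((401,288),(-82,-95,66),1),((690,272),(-82,-95,50),0),((38,82),(52,120,56),1),((41,256),(-52,120,56),1),((732,310),(-104,-117,50),0),((656,310),(-104,-73,50),0),((364,328),(-104,-73,66),1),((441,324),(-104,-117,66),1),((444,62),(52,-120,56),1)]
B=[((110,67),(-82,-95,50),0),((378,100),(-82,-95,66),1),((344,67),(-104,-117,66),1),((416,80),(-104,-73,66),1),((732,215),(-52,120,56),1),((742,359),(52,120,56),1),((323,268),(52,-120,56),1),((30,275),(60,-120,0),0),((422,355),(60,120,0),0)]
O=[("top",(85+(u+.5)/4.5-.5,160+(v+.5)/4.5-.5),X,k) for (u,v),X,k in A]+[("scene",(380+(u+.5)/3.9-.5,185+(v+.5)/3.9-.5),X,k) for (u,v),X,k in B]
def T(p,X,k):
    c,s=np.cos(p[2]),np.sin(p[2]); x,y=X[0],X[1]+k*p[3]; return np.array([p[0]+c*x-s*y,p[1]+s*x+c*y,X[2]])
def res(p,w=("top","scene")): return np.concatenate([proj(f[c],T(p,X,k))-uv for c,uv,X,k in O if c in w])
for w in (("top",),("scene",),("top","scene")):
    r=least_squares(res,[560,150,0.04,180],args=(w,),x_scale=[1,1,.01,1],loss="soft_l1")
    print(r.x[:2],r.x[2].round(4),r.x[3].round(1)); print(r.fun.reshape(-1,2).round(1).tolist())
p=r.x
print("lug",T(p,(-82,-95,66),0),"eye",T(p,(-82,-95,66),1),"ridge",T(p,(0,-70,80),1),"open mid",T(p,(0,(-112-120+p[3])/2,16),0),"edge",T(p,(0,-120,56),1))
print([ (d["location"],d["conf"]) for d in ctrl.mark_of("pin","top")])
for c in f:
  for n,z in (("pin",70),("block",30)):
    d=ctrl.silhouettes(n,c)[0]["pixels"]; ys,xs=np.nonzero(d); print(n,c,xs.mean(),ys.mean(),onplane(f[c],(xs.mean(),ys.mean()),z))
  # yellow knob
  h=cv2.cvtColor(f[c]["color"],cv2.COLOR_RGB2HSV); m=cv2.inRange(h,(24,200,120),(34,255,255)); 
  n,l,st,ce=cv2.connectedComponentsWithStats(m); i=1+np.argmax(st[1:,4]); print("yellow",c,st[i],ce[i],onplane(f[c],ce[i],72))
E
```

```text
[561.  164.1] 0.0625 166.7
[[0.2, -0.0], [0.4, 0.3], [-0.1, -0.1], [0.0, 0.1], [-0.4, -0.3], [0.0, 0.5], [0.3, -0.1], [-0.1, -0.1], [-0.3, -0.3]]
[560.1 167. ] 0.0632 166.8
[[0.2, -0.6], [0.1, -0.3], [0.2, -0.1], [-0.3, -0.0], [-0.0, 0.1], [0.7, -0.5], [-0.5, 0.4], [-0.1, 0.1], [-0.1, 0.8]]
[560.8 165.8] 0.0639 166.6
[[-0.4, 0.1], [-0.2, 0.3], [-0.7, 0.1], [-0.6, 0.3], [-1.0, -0.3], [-0.6, 0.6], [-0.3, 0.0], [-0.7, -0.0], [-1.0, -0.2], [-0.3, -0.5], [-0.5, -0.2], [-0.4, -0.0], [-0.9, 0.1], [-0.6, 0.1], [0.1, -0.5], [-1.1, 0.5], [-0.7, 0.2], [-0.6, 0.9]]
lug [485.   65.8  66. ] eye [474.4 232.1  66. ] ridge [554.6 262.3  80. ] open mid [562.9 133.2  16. ] edge [557.8 212.4  56. ]
[([329.0, 161.6], 0.47)]
pin top 330.7564102564103 158.43589743589743 [ 651.4 -181.1   70. ]
block top 330.35181236673776 160.29850746268656 [ 652.9 -181.6   30. ]
yellow top [329 155   5   6  25] [330.8 157.2] [ 654.3 -181.1   72. ]Traceback (most recent call last):
  File "<stdin>", line 19, in <module>
IndexError: list index out of range
```

```bash
cat >> h.py <<'E'
from scipy.spatial.transform import Rotation as Ro
np.set_printoptions(precision=2,suppress=True)
def case(X,s=0,p=(560.8,165.8,.0639)):
    c,n=np.cos(p[2]),np.sin(p[2]); x,y=X[0],X[1]+s; return np.array([p[0]+c*x-n*y,p[1]+n*x+c*y,X[2]])
def plan(*way):
    """way: (x,y,z,yaw of tool y in deg); total tool-frame shift in cm (before the turn) and turn in deg per leg"""
    o=ctrl.observe(); p=np.array(o["eef_pos"]); R=np.array(o["ee_rot"])
    print("t",o["time_s"],"p",p,"yaw",np.degrees(np.arctan2(R[1,1],R[0,1])),"w",o["gripper_width"],"F",o["ft_force"],"q7",o["qpos"][6])
    for x,y,z,a in way:
        a=np.radians(a); G=np.c_[[np.sin(a),-np.cos(a),0],[np.cos(a),np.sin(a),0],[0,0,-1]]
        d=R.T@(np.array([x,y,z])-p)/10; r=Ro.from_matrix(R.T@G).as_rotvec(degrees=True)
        n=max(np.ceil(np.linalg.norm(d)/4.0),np.ceil(np.linalg.norm(r)/7))
        print("shift",d,"turn",r,"min rows",n); p=np.array([x,y,z]);R=G
E
python3 - <<'E'
from h import *
plan((560,150,350,72.7),(447.5,-134.7,260,72.7),(447.5,-134.7,178,72.7))
print(ctrl.tips_ahead)
E
```

```text
t 2.15 p [186.94 700.48 404.67] yaw 75.05907822314916 w 85.61361301181363 F [ 0.28 -0.42  0.09] q7 -0.07980021997241164Traceback (most recent call last):
  File "<stdin>", line 2, in <module>
  File "h.py", line 23, in plan
    d=R.T@(np.array([x,y,z])-p)/10; r=Ro.from_matrix(R.T@G).as_rotvec(degrees=True)
                                      ~~~~~~~~~~~~~~^^^^^^^
  File "scipy/spatial/transform/_rotation.pyx", line 1143, in scipy.spatial.transform._rotation.Rotation.from_matrix
ValueError: Non-positive determinant (left-handed or null coordinate frame) in rotation matrix 0: [[-1.   -0.04  0.  ]
 [-0.04  1.    0.  ]
 [ 0.    0.    1.  ]].
```

```bash
sed -i 's/\[np.sin(a),-np.cos(a),0\]/[-np.sin(a),np.cos(a),0]/' h.py
python3 - <<'E'
from h import *
plan((560,150,350,72.7),(447.5,-134.7,260,72.7),(447.5,-134.7,178,72.7))
E
```

```text
t 2.15 p [186.94 700.48 404.67] yaw 75.05907822314916 w 85.61361301181363 F [ 0.28 -0.42  0.09] q7 -0.07980021997241164
shift [-50.24 -43.57   5.47] turn [-0.    0.    2.36] min rows 17.0
shift [  2.27 -30.53   9.  ] turn [0. 0. 0.] min rows 8.0
shift [0.  0.  8.2] turn [0. 0. 0.] min rows 3.0
```

>>> move_arm(offset=[[-2.8,-2.4,0.3],[-2.8,-2.4,0.3],[-2.8,-2.4,0.3],[-2.8,-2.4,0.3],[-2.8,-2.4,0.3],[-2.8,-2.4,0.3],[-2.8,-2.4,0.3],[-2.8,-2.4,0.3],[-2.8,-2.4,0.3],[-2.8,-2.4,0.3]], angular=[[0,0,0],[0,0,0],[0,0,0],[0,0,0],[0,0,0],[0,0,0],[0,0,0],[0,0,0],[0,0,0],[0,0,0]], hand=[5,5,5,5,5,5,5,5,5,5])

```text
time_s: 2.98
eef_pos: [396.4, 394.9, 374.8]
ee_rot: [[-0.966, 0.258, 0.0], [0.258, 0.966, 0.0], [-0.0, 0.001, -1.0]]
ft_force: [0.6, 0.3, 0.4]
gripper_width: 50.2
gripper_force: 0.0
```

>>> move_arm(offset=[[-2.8,-2.4,0.3],[-2.8,-2.4,0.3],[-2.8,-2.4,0.3],[-2.8,-2.4,0.3],[-2.8,-2.4,0.3],[-2.8,-2.4,0.3],[-2.8,-2.4,0.3],[-2.8,-2.4,0.3],[0,0,0],[0,0,0]], angular=[[0,0,0.6],[0,0,0.6],[0,0,0.6],[0,0,0.6],[0,0,0],[0,0,0],[0,0,0],[0,0,0],[0,0,0],[0,0,0]], hand=[5,5,5,5,5,5,5,5,5,5])

```text
time_s: 3.82
eef_pos: [556.5, 145.9, 350.6]
ee_rot: [[-0.953, 0.303, 0.0], [0.303, 0.953, -0.001], [-0.001, -0.001, -1.0]]
ft_force: [-0.0, 1.2, -1.0]
gripper_width: 50.0
gripper_force: 0.0
```

```bash
python3 - <<'E'
from h import *
plan((447.5,-134.7,230,72.7),(447.5,-134.7,178,72.7))
print(ctrl.tips_ahead)
E
```

```text
t 3.8167 p [556.47 145.95 350.57] yaw 72.37522564621784 w 49.98603313958551 F [-0.    1.2  -0.99] q7 0.9040648772442397
shift [  1.89 -30.04  12.07] turn [-0.03  0.03 -0.32] min rows 9.0
shift [0.  0.  5.2] turn [0. 0. 0.] min rows 2.0
173.4
```

>>> move_arm(offset=[[0.2,-3.3,1.3],[0.2,-3.3,1.3],[0.2,-3.3,1.3],[0.2,-3.3,1.3],[0.2,-3.4,1.3],[0.2,-3.4,1.3],[0.2,-3.4,1.4],[0.2,-3.4,1.4],[0.3,-3.2,1.5],[0,0,0]], angular=[[0,0,-0.3],[0,0,0],[0,0,0],[0,0,0],[0,0,0],[0,0,0],[0,0,0],[0,0,0],[0,0,0],[0,0,0]], hand=[5,5,5,5,5,5,5,5,5,5])

```text
time_s: 4.65
eef_pos: [446.3, -136.7, 228.0]
ee_rot: [[-0.954, 0.299, -0.005], [0.299, 0.954, -0.001], [0.004, -0.003, -1.0]]
ft_force: [-0.9, 0.1, -0.3]
gripper_width: 50.0
gripper_force: 0.0
```

```bash
python3 - <<'E'
from h import *
plan((447.5,-134.7,178,72.7))
f=cams(); a=cv2.resize(f["scene"]["color"][120:240,260:420],None,fx=4,fy=4); cv2.imwrite("pics/c.png",a[:,:,::-1])
E
```

```text
t 4.65 p [ 446.34 -136.67  227.98] yaw 72.6294288619455 w 50.04851196001652 F [-0.89  0.14 -0.33] q7 1.3302214389639182
shift [-0.07  0.24  5.  ] turn [-0.14 -0.23 -0.07] min rows 2.0
```

View pics/c.png

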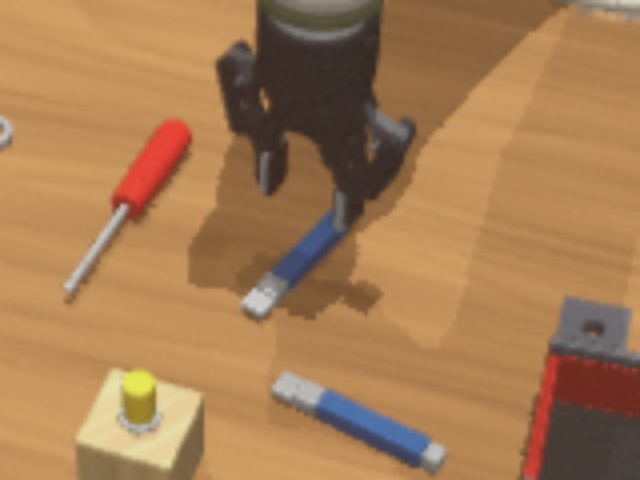

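The gripper straddles the chisel with its finger tips at about (268,185) and (345,220) in the crop, clear of the screwdriver. The knob is a cylinder. I'll go down and grip.

>>> move_arm(offset=[[0,0.2,1.5],[0,0,1.5],[0,0,1.5],[0,0,0.5],[0,0,0],[0,0,0],[0,0,0],[0,0,0],[0,0,0],[0,0,0]], angular=[[0,0,0],[0,0,0],[0,0,0],[0,0,0],[0,0,0],[0,0,0],[0,0,0],[0,0,0],[0,0,0],[0,0,0]], hand=[5,5,5,5,5,1,1,1,1,1], squeeze=50)

```text
time_s: 5.58
eef_pos: [450.7, -130.8, 181.3]
ee_rot: [[-0.956, 0.293, 0.001], [0.293, 0.956, 0.0], [-0.001, 0.0, -1.0]]
ft_force: [-0.2, -0.1, 7.0]
gripper_width: 14.3
gripper_force: 48.9
```

```bash
python3 - <<'E'
from h import *
m=case((0,-32,0)); print(m)
plan((447.5,-134.7,270,72.7),(m[0],m[1],270,3.7),(m[0],m[1],190,3.7))
E
```

```text
[562.84 133.87   0.  ]
t 5.5833 p [ 450.73 -130.76  181.33] yaw 72.99140350084984 w 14.266761474183093 F [-0.19 -0.12  7.01] q7 1.177773084033051
shift [ 0.19 -0.47 -8.87] turn [0.02 0.04 0.29] min rows 3.0
shift [-3.03 29.07  0.  ] turn [ 0.  0. 69.] min rows 10.0
shift [0. 0. 8.] turn [0. 0. 0.] min rows 2.0
```

>>> move_arm(offset=[[0,0,-0.5],[0,0,-0.8],[0,0,-1],[0,0,-1],[0,0,-1],[0,0,-1],[0,0,-1],[0,0,-1],[0,0,-0.7],[0,0,0]], angular=[[0,0,0],[0,0,0],[0,0,0],[0,0,0],[0,0,0],[0,0,0],[0,0,0],[0,0,0],[0,0,0],[0,0,0]], hand=[1,1,1,1,1,1,1,1,1,1])

```text
time_s: 6.42
eef_pos: [450.6, -131.2, 262.0]
ee_rot: [[-0.956, 0.293, 0.001], [0.293, 0.956, -0.0], [-0.001, 0.0, -1.0]]
ft_force: [0.7, 0.6, -2.5]
gripper_width: 14.4
gripper_force: 49.4
```

```bash
python3 - <<'E'
from h import *
m=case((0,-32,0))
plan((447.5,-134.7,270,72.7),(m[0],m[1],270,3.7),(m[0],m[1],190,3.7))
f=cams(); a=cv2.resize(f["scene"]["color"][90:230,260:420],None,fx=4,fy=4); cv2.imwrite("pics/d.png",a[:,:,::-1])
E
```

```text
t 6.4167 p [ 450.63 -131.18  262.04] yaw 72.93966741776879 w 14.355149767885425 F [ 0.72  0.63 -2.54] q7 1.2053482773752195
shift [ 0.19 -0.43 -0.8 ] turn [0.02 0.07 0.24] min rows 1.0
shift [-3.03 29.07  0.  ] turn [ 0.  0. 69.] min rows 10.0
shift [0. 0. 8.] turn [0. 0. 0.] min rows 2.0
```

View pics/d.png

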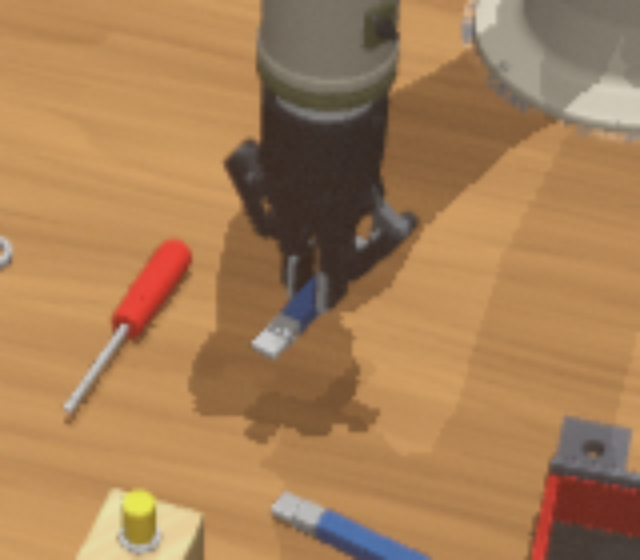

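>>> move_arm(offset=[[-0.28,2.87,-0.1],[-0.28,2.87,-0.1],[-0.28,2.87,-0.1],[-0.28,2.87,-0.1],[-0.28,2.87,-0.1],[-0.28,2.87,-0.1],[-0.28,2.87,-0.1],[-0.28,2.87,-0.1],[-0.28,2.87,0],[-0.28,2.87,0]], angular=[[0,0,0],[0,0,0],[0,0,0],[0,0,0],[0,0,0],[0,0,0],[0,0,0],[0,0,0],[0,0,0],[0,0,0]], hand=[1,1,1,1,1,1,1,1,1,1])

```text
time_s: 7.35
eef_pos: [561.5, 136.6, 267.4]
ee_rot: [[-0.956, 0.293, -0.003], [0.293, 0.956, -0.0], [0.002, -0.001, -1.0]]
ft_force: [0.5, 0.2, -2.3]
gripper_width: 14.3
gripper_force: 49.5
```

>>> move_arm(offset=[[0,0,0],[0,0,0],[0,0,0],[0,0,0],[0,0,0],[0,0,0],[0,0,0],[0,0,0],[0,0,0],[0,0,0]], angular=[[0,0,6.9],[0,0,6.9],[0,0,6.9],[0,0,6.9],[0,0,6.9],[0,0,6.9],[0,0,6.9],[0,0,6.9],[0,0,6.9],[0,0,6.9]], hand=[1,1,1,1,1,1,1,1,1,1])

```text
time_s: 8.18
eef_pos: [561.1, 135.2, 267.4]
ee_rot: [[-0.063, 0.998, -0.002], [0.998, 0.063, -0.0], [-0.0, -0.002, -1.0]]
ft_force: [0.5, 0.8, -2.4]
gripper_width: 14.2
gripper_force: 49.6
```

```bash
python3 - <<'E'
from h import *
m=case((0,-32,0))
plan((m[0],m[1],190,3.7))
E
```

```text
t 8.1833 p [561.1  135.24 267.41] yaw 3.6365474052629803 w 14.18817206832008 F [ 0.51  0.77 -2.43] q7 0.0329973338573116
shift [-0.15  0.18  7.74] turn [-0.14  0.02 -0.06] min rows 2.0
```

>>> move_arm(offset=[[-0.1,0.2,1.2],[0,0,1.2],[0,0,1.2],[0,0,1.0],[0,0,1.0],[0,0,0.7],[0,0,0.5],[0,0,0.4],[0,0,0.3],[0,0,0]], angular=[[0,0,0],[0,0,0],[0,0,0],[0,0,0],[0,0,0],[0,0,0],[0,0,0],[0,0,0],[0,0,0],[0,0,0]], hand=[1,1,1,1,1,1,1,1,1,1])

```text
time_s: 9.02
eef_pos: [563.4, 134.2, 192.9]
ee_rot: [[-0.069, 0.998, -0.001], [0.998, 0.069, 0.0], [0.0, -0.001, -1.0]]
ft_force: [0.1, 0.3, -2.7]
gripper_width: 14.3
gripper_force: 49.6
```

>>> move_arm(offset=[[0,0,0.1],[0,0,0.1],[0,0,0.1],[0,0,0.05],[0,0,0],[0,0,0],[0,0,0],[0,0,0],[0,0,0],[0,0,0]], angular=[[0,0,0],[0,0,0],[0,0,0],[0,0,0],[0,0,0],[0,0,0],[0,0,0],[0,0,0],[0,0,0],[0,0,0]], hand=[1,1,1,1,1,1,1,1,1,1])

```text
time_s: 9.85
eef_pos: [563.4, 134.3, 189.8]
ee_rot: [[-0.069, 0.998, -0.001], [0.998, 0.069, 0.0], [0.0, -0.001, -1.0]]
ft_force: [0.0, 0.2, -2.6]
gripper_width: 14.5
gripper_force: 49.6
```

>>> move_arm(offset=[[0,0,0.05],[0,0,0.05],[0,0,0.05],[0,0,0],[0,0,0],[0,0,0],[0,0,0],[0,0,0],[0,0,0],[0,0,0]], angular=[[0,0,0],[0,0,0],[0,0,0],[0,0,0],[0,0,0],[0,0,0],[0,0,0],[0,0,0],[0,0,0],[0,0,0]], hand=[1,1,1,1,1.5,1.8,2.2,2.6,3,3.5])

```text
time_s: 10.68
eef_pos: [563.4, 134.3, 188.2]
ee_rot: [[-0.069, 0.998, -0.001], [0.998, 0.069, 0.0], [0.0, -0.001, -1.0]]
ft_force: [0.3, 1.0, 0.0]
gripper_width: 35.0
gripper_force: 0.0
```

```bash
python3 - <<'E'
from h import *
m=case((0,-32,0)); r=case((0,-70+35,0),167)
print(r)
plan((m[0],m[1],290,3.7),(r[0],r[1],290,3.7),(r[0],r[1],248,3.7))
E
```

```text
[552.37 297.53   0.  ]
t 10.6833 p [563.43 134.32 188.18] yaw 3.9609891240131367 w 34.96017899101456 F [0.25 0.99 0.02] q7 0.07565178794158002
shift [ -0.04  -0.07 -10.18] turn [-0.07 -0.02  0.26] min rows 3.0
shift [16.4   0.01  0.  ] turn [0. 0. 0.] min rows 5.0
shift [0.  0.  4.2] turn [0. 0. 0.] min rows 2.0
```

>>> move_arm(offset=[[0,0,-1.2],[0,0,-3],[0,0,-3],[0,0,-3],[3.3,0,0],[3.3,0,0],[3.3,0,0],[3.3,0,0],[3.2,0,0],[0,0,0]], angular=[[0,0,0],[0,0,0],[0,0,0],[0,0,0],[0,0,0],[0,0,0],[0,0,0],[0,0,0],[0,0,0],[0,0,0]], hand=[3.5,3.5,3,2,0,0,0,0,0,0])

```text
time_s: 11.52
eef_pos: [550.5, 305.7, 290.9]
ee_rot: [[-0.078, 0.997, -0.001], [0.997, 0.078, 0.005], [0.005, -0.001, -1.0]]
ft_force: [0.2, 0.0, -0.2]
gripper_width: 0.2
gripper_force: 0.0
```

```bash
python3 - <<'E'
from h import *
r=case((0,-70+35,0),167)
plan((r[0],r[1],246,3.7))
f=cams(); a=cv2.resize(f["scene"]["color"][155:285,380:580],None,fx=3.9,fy=3.9); cv2.imwrite("pics/e.png",a[:,:,::-1])
E
```

```text
t 11.5167 p [550.52 305.66 290.87] yaw 4.446029686721379 w 0.19362382550182355 F [ 0.23  0.   -0.15] q7 -0.20930652895669768
shift [-0.85  0.13  4.48] turn [-0.05 -0.27  0.75] min rows 2.0
```

View pics/e.png

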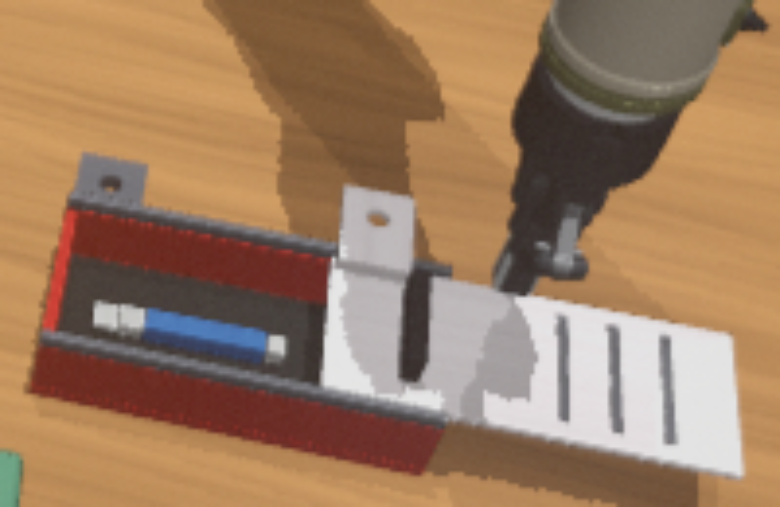

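The chisel lies flat in the case (crop about (95–285, 310–350)), and the closed fingertips, at (510,285), are behind the ridge. Next I'll descend and push.

>>> move_arm(offset=[[0,0,1],[0,0,1],[0,0,1],[0,0,0.8],[0,0,0.4],[0,0,0],[0,0,0],[0,0,0],[0,0,0],[0,0,0]], angular=[[0,0,0],[0,0,0],[0,0,0],[0,0,0],[0,0,0],[0,0,0],[0,0,0],[0,0,0],[0,0,0],[0,0,0]], hand=[0,0,0,0,0,0,0,0,0,0])

```text
time_s: 12.45
eef_pos: [552.3, 298.0, 248.8]
ee_rot: [[-0.069, 0.998, -0.0], [0.998, 0.069, 0.001], [0.001, -0.0, -1.0]]
ft_force: [-0.6, 1.1, -0.5]
gripper_width: 0.3
gripper_force: 0.0
```

```bash
python3 - <<'E'
from h import *
r=case((0,-70+17,0),0)
plan((r[0],r[1],246,3.7))
E
```

```text
t 12.45 p [552.28 297.98 248.8 ] yaw 3.9622849059856264 w 0.32500419428263905 F [-0.65  1.12 -0.52] q7 -0.18441921854411342
shift [-18.55  -0.09   0.26] turn [-0.02 -0.05  0.26] min rows 5.0
```

>>> move_arm(offset=[[-1.2,0,0.2],[-1,0,0],[-1.5,0,0],[-1.8,0,0],[-2,0,0],[-2,0,0],[-2,0,0],[-2,0,0],[-2,0,0],[-1,0,0]], angular=[[0,0,0],[0,0,0],[0,0,0],[0,0,0],[0,0,0],[0,0,0],[0,0,0],[0,0,0],[0,0,0],[0,0,0]], hand=[0,0,0,0,0,0,0,0,0,0])

```text
time_s: 13.28
eef_pos: [563.0, 129.6, 246.3]
ee_rot: [[-0.066, 0.998, -0.002], [0.998, 0.066, -0.001], [-0.001, -0.002, -1.0]]
ft_force: [-1.6, 3.7, -0.7]
gripper_width: 0.3
gripper_force: 1.7
```

>>> move_arm(offset=[[-0.5,0,0],[-0.3,0,0],[-0.3,0,0],[-0.3,0,0],[-0.3,0,0],[-0.2,0,0],[-0.2,0,0],[-0.2,0,0],[-0.2,0,0],[0,0,0]], angular=[[0,0,0],[0,0,0],[0,0,0],[0,0,0],[0,0,0],[0,0,0],[0,0,0],[0,0,0],[0,0,0],[0,0,0]], hand=[0,0,0,0,0,0,0,0,0,0])

```text
time_s: 14.12
eef_pos: [565.0, 111.5, 246.3]
ee_rot: [[-0.072, 0.997, -0.002], [0.997, 0.072, 0.004], [0.004, -0.001, -1.0]]
ft_force: [-4.0, 14.0, -0.1]
gripper_width: 0.0
gripper_force: 7.2
```

>>> move_arm(offset=[[-0.1,0,0],[-0.1,0,0],[0,0,0],[0,0,0],[0.5,0,0],[1,0,-1],[0,0,-3],[0,0,-3],[0,0,-3],[0,0,0]], angular=[[0,0,0],[0,0,0],[0,0,0],[0,0,0],[0,0,0],[0,0,0],[0,0,0],[0,0,0],[0,0,0],[0,0,0]], hand=[0,0,0,0,0,0,0,0,0,0])

```text
time_s: 14.95
eef_pos: [566.3, 120.5, 351.5]
ee_rot: [[-0.068, 0.998, 0.008], [0.998, 0.068, 0.002], [0.001, 0.008, -1.0]]
ft_force: [1.2, -0.4, -0.5]
gripper_width: 0.3
gripper_force: 0.0
```

```bash
python3 - <<'E'
from h import *
plan((651.5,-180.7,346,3.7))
f=cams(); a=cv2.resize(f["scene"]["color"][155:285,280:480],None,fx=3.9,fy=3.9); cv2.imwrite("pics/f.png",a[:,:,::-1])
b=cv2.resize(f["top"]["color"][140:245,160:345],None,fx=4.2,fy=4.2); cv2.imwrite("pics/g.png",b[:,:,::-1])
E
```

```text
t 14.95 p [566.35 120.53 351.47] yaw 3.8966361298288454 w 0.27439813458285733 F [ 1.17 -0.4  -0.47] q7 0.005663810662064866
shift [-30.63   6.44   0.56] turn [ 0.45 -0.07  0.2 ] min rows 8.0
```

View pics/f.png

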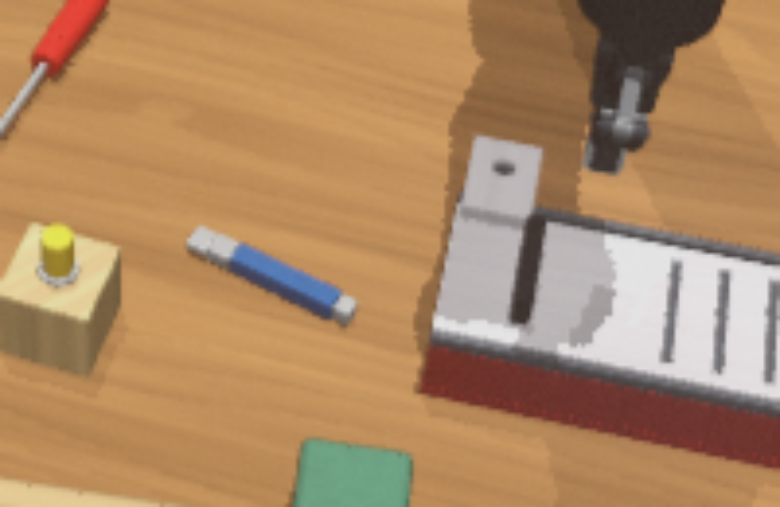

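The cover is shut, with its eye at crop (504,167) dark-centred over the lug, and the pin is in the block at crop (57,240).

```bash
python3 - <<'E'
from h import *
f=cams()
s=f["scene"]
print("eye scene",onplane(s,(408.9,197.4),66),"knobtop scene",onplane(s,(280+57.5/3.9-.5,155+236/3.9-.5),94), "flange", onplane(s,(280+57.5/3.9-.5,155+272/3.9-.5),64))
for c,roi in (("top",(145,175,310,350)),("scene",(205,235,280,310))):
    y0,y1,x0,x1=roi; im=f[c]["color"][y0:y1,x0:x1].astype(int); 
    m=((im[...,0]>130)&(im[...,2]<40)).astype(float); ys,xs=np.nonzero(m); print(c,m.sum(),xs.mean()+x0,ys.mean()+y0,xs.min()+x0,xs.max()+x0,ys.min()+y0,ys.max()+y0)
    for z in (79,90): print(onplane(f[c],(xs.mean()+x0,ys.mean()+y0),z))
# eye in top: darkest blob
m=case((-82,-95,66)); u=proj(f["top"],m); print(m,u,proj(s,m))
x,y=u.round().astype(int); print(f["top"]["color"][y-6:y+7,x-6:x+7].sum(2))
E
```

```text
eye scene [485.63  67.04  66.  ] knobtop scene [ 651.12 -178.39   94.  ] flange [ 655.18 -177.73   64.  ]
top 23.0 330.6521739130435 157.3913043478261 329 333 155 160
[ 652.65 -180.43   79.  ]
[ 650.78 -180.     90.  ]
scene 2.0 297.5 219.5 297 298 219 220
[ 650.24 -170.89   79.  ]
[ 658.48 -167.77   90.  ]
[485.03  65.76  66.  ] [236.62 220.26] [408.44 197.11]
[[554 562 557 556 562 548 549 539 537 552 548 553 550]
 [560 552 553 555 557 556 542 542 540 548 554 555 548]
 [553 552 557 553 552 547 533 541 540 548 554 550 556]
 [556 564 548 546 529 504 476 494 511 544 545 561 549]
 [553 549 549 521 468 397 378 400 463 531 548 560 554]
 [553 552 532 485 386 299 264 297 399 484 537 547 556]
 [555 548 535 459 339 226 206 263 356 474 533 559 561]
 [548 553 527 465 353 238 210 272 373 474 529 558 559]
 [554 554 544 502 418 334 303 353 425 497 541 558 561]
 [556 556 554 538 491 453 433 448 491 530 549 548 554]
 [559 556 548 549 543 528 518 509 534 546 553 548 557]
 [552 560 553 553 559 553 548 545 548 546 553 552 552]
 [549 561 556 550 553 565 551 544 540 544 551 550 548]]
```

View pics/g.png

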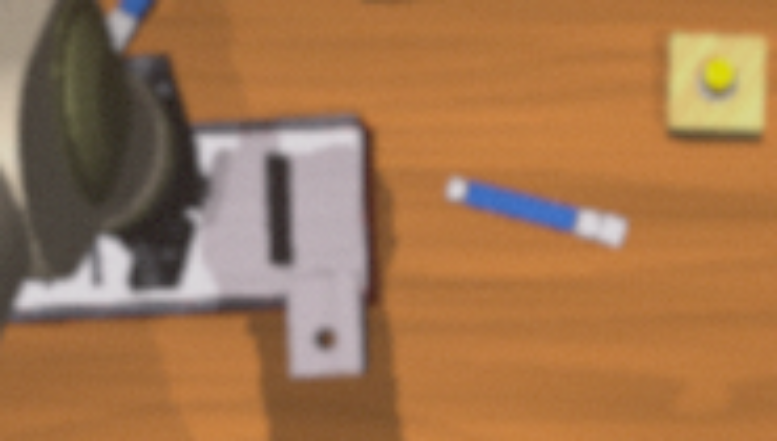

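>>> move_arm(offset=[[-3.05,0.64,0],[-3.05,0.64,0],[-3.05,0.64,0],[-3.05,0.64,0],[-3.05,0.64,0],[-3.05,0.64,0],[-3.05,0.64,0],[-3.05,0.64,0],[-3.05,0.64,0],[-3.05,0.64,0]], angular=[[0,0,0],[0,0,0],[0,0,0],[0,0,0],[0,0,0],[0,0,0],[0,0,0],[0,0,0],[0,0,0],[0,0,0]], hand=[5,5,5,5,5,5,5,5,5,5])

```text
time_s: 15.98
eef_pos: [649.3, -180.4, 344.2]
ee_rot: [[-0.069, 0.998, -0.004], [0.998, 0.069, 0.001], [0.001, -0.004, -1.0]]
ft_force: [1.4, -0.2, -0.1]
gripper_width: 50.3
gripper_force: 0.0
```

>>> move_arm(offset=[[0,0,1],[0,0,2],[0,0,2],[0,0,1],[0,0,0],[0,0,0],[0,0,0],[0,0,0],[0,0,0],[0,0,0]], angular=[[0,0,0],[0,0,0],[0,0,0],[0,0,0],[0,0,0],[0,0,0],[0,0,0],[0,0,0],[0,0,0],[0,0,0]], hand=[5,5,5,5,5,5,5,5,5,5])

```text
time_s: 16.82
eef_pos: [649.5, -178.5, 287.0]
ee_rot: [[-0.069, 0.998, 0.0], [0.998, 0.069, 0.0], [0.0, 0.0, -1.0]]
ft_force: [1.1, 0.7, 0.8]
gripper_width: 49.9
gripper_force: 0.0
```

```bash
python3 - <<'E'
from h import *
plan((651.3,-179.7,248,3.7))
E
```

```text
t 16.8167 p [ 649.52 -178.52  286.98] yaw 3.9646085532630986 w 49.92581028582827 F [1.06 0.71 0.84] q7 0.48542975992852816
shift [-0.13  0.17  3.9 ] turn [ 0.02 -0.    0.26] min rows 1.0
```

>>> move_arm(offset=[[-0.1,0.2,1.3],[0,0,1.3],[0,0,0.9],[0,0,0.4],[0,0,0],[0,0,0],[0,0,0],[0,0,0],[0,0,0],[0,0,0]], angular=[[0,0,0],[0,0,0],[0,0,0],[0,0,0],[0,0,0],[0,0,0],[0,0,0],[0,0,0],[0,0,0],[0,0,0]], hand=[5,5,5,5,4,3,2.5,1.5,1.5,1.5], squeeze=40)

```text
time_s: 17.65
eef_pos: [651.5, -179.5, 247.6]
ee_rot: [[-0.069, 0.998, -0.0], [0.998, 0.069, 0.0], [0.0, -0.0, -1.0]]
ft_force: [-0.2, -0.5, 1.2]
gripper_width: 18.6
gripper_force: 39.1
```

```bash
python3 - <<'E'
from h import *
plan((651.3,-179.7,340,3.7),(485.3,66,340,3.7))
E
```

```text
t 17.65 p [ 651.49 -179.46  247.58] yaw 3.9618682882710337 w 18.552730909624334 F [-0.17 -0.49  1.16] q7 0.4990354367143858
shift [-0.02 -0.02 -9.24] turn [-0.01 -0.01  0.26] min rows 3.0
shift [ 25.59 -14.98   0.  ] turn [0. 0. 0.] min rows 8.0
```

>>> move_arm(offset=[[0,0,-0.5],[0,0,-1],[0,0,-1],[0,0,-1],[0,0,-1],[0,0,-1],[0,0,-1],[0,0,-1],[0,0,-1],[0,0,-0.7]], angular=[[0,0,0],[0,0,0],[0,0,0],[0,0,0],[0,0,0],[0,0,0],[0,0,0],[0,0,0],[0,0,0],[0,0,0]], hand=[1.5,1.5,1.5,1.5,1.5,1.5,1.5,1.5,1.5,1.5])

```text
time_s: 18.48
eef_pos: [651.6, -179.5, 340.6]
ee_rot: [[-0.069, 0.998, -0.0], [0.998, 0.069, 0.0], [0.0, -0.0, -1.0]]
ft_force: [0.7, 0.5, 0.2]
gripper_width: 18.2
gripper_force: 39.1
```

>>> move_arm(offset=[[1.5,-0.9,0],[3,-1.76,0],[3,-1.76,0],[3,-1.76,0],[3,-1.76,0],[3,-1.76,0],[3,-1.76,0],[3,-1.76,0],[2,-1.17,0],[1.09,-0.6,0]], angular=[[0,0,0],[0,0,0],[0,0,0],[0,0,0],[0,0,0],[0,0,0],[0,0,0],[0,0,0],[0,0,0],[0,0,0]], hand=[1.5,1.5,1.5,1.5,1.5,1.5,1.5,1.5,1.5,1.5])

```text
time_s: 19.32
eef_pos: [482.4, 68.0, 339.6]
ee_rot: [[-0.072, 0.997, -0.002], [0.997, 0.072, 0.001], [0.001, -0.002, -1.0]]
ft_force: [0.1, 0.3, 0.2]
gripper_width: 18.3
gripper_force: 39.2
```

>>> move_arm(offset=[[0,0,0.5],[0,0,0.5],[0,0,0.5],[0,0,0.5],[0,0,0.3],[0,0,0.2],[0,0,0],[0,0,0],[0,0,0],[0,0,0]], angular=[[0,0,0],[0,0,0],[0,0,0],[0,0,0],[0,0,0],[0,0,0],[0,0,0],[0,0,0],[0,0,0],[0,0,0]], hand=[1.5,1.5,1.5,1.5,1.5,1.5,1.5,1.5,1.5,1.5])

```text
time_s: 20.15
eef_pos: [484.3, 65.4, 314.5]
ee_rot: [[-0.069, 0.998, -0.001], [0.998, 0.069, 0.0], [0.0, -0.001, -1.0]]
ft_force: [-0.3, 0.2, -0.9]
gripper_width: 18.4
gripper_force: 39.2
```

```bash
python3 - <<'E'
from h import *
plan((485.3,66,306,3.9))
f=cams(); p=ctrl.observe()["eef_pos"]
s=f["scene"]["color"]; a=cv2.resize(s[160:220,370:450],None,fx=8,fy=8,interpolation=cv2.INTER_CUBIC); cv2.imwrite("pics/i.png",a[:,:,::-1])
foot=[p[0],p[1],p[2]-237.6]; print("pred foot",proj(f["scene"],foot),"eye(485.3,66)",proj(f["scene"],(485.3,66,66)))
E
```

```text
t 20.15 p [484.29  65.42 314.51] yaw 3.949842066813716 w 18.365569271064317 F [-0.26  0.24 -0.93] q7 0.10242075293332478
shift [0.05 0.11 0.85] turn [-0.04 -0.03  0.05] min rows 1.0
pred foot [409.05 193.98] eye(485.3,66) [408.52 197.21]
```

View pics/i.png

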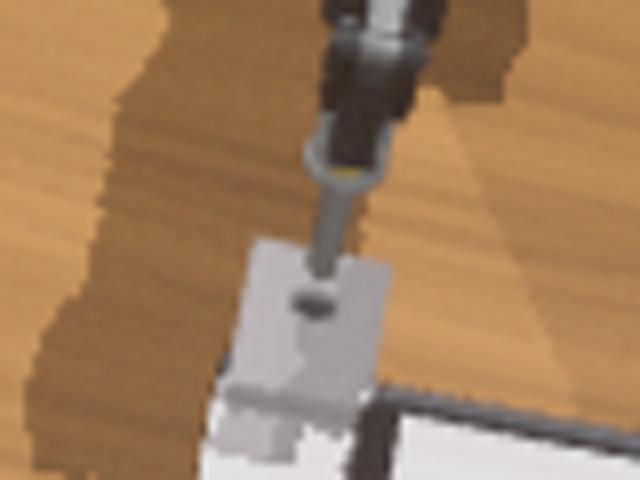

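The foot is at crop (321,273) and the eye at (314,304), so the pin is aligned to about 1 mm. I'll nudge it in x and lower it carefully.

>>> move_arm(offset=[[0,0.15,0.2],[0,0,0.3],[0,0,0.2],[0,0,0.2],[0,0,0.2],[0,0,0.2],[0,0,0.2],[0,0,0],[0,0,0],[0,0,0]], angular=[[0,0,0],[0,0,0],[0,0,0],[0,0,0],[0,0,0],[0,0,0],[0,0,0],[0,0,0],[0,0,0],[0,0,0]], hand=[1.5,1.5,1.5,1.5,1.5,1.5,1.5,1.5,1.5,1.5])

```text
time_s: 21.08
eef_pos: [485.7, 65.6, 299.4]
ee_rot: [[-0.069, 0.998, -0.001], [0.998, 0.069, 0.0], [0.0, -0.001, -1.0]]
ft_force: [-0.6, -0.8, -1.1]
gripper_width: 18.6
gripper_force: 39.2
```

>>> move_arm(offset=[[0,0,0.2],[0,0,0.2],[0,0,0.2],[0,0,0.2],[0,0,0.2],[0,0,0.2],[0,0,0.2],[0,0,0.2],[0,0,0],[0,0,0]], angular=[[0,0,0],[0,0,0],[0,0,0],[0,0,0],[0,0,0],[0,0,0],[0,0,0],[0,0,0],[0,0,0],[0,0,0]], hand=[1.5,1.5,1.5,1.5,1.5,1.5,1.5,1.5,1.5,1.5])

```text
time_s: 21.92
eef_pos: [485.7, 65.6, 283.2]
ee_rot: [[-0.069, 0.998, -0.001], [0.998, 0.069, 0.0], [0.0, -0.001, -1.0]]
ft_force: [0.1, 0.4, -0.3]
gripper_width: 18.4
gripper_force: 39.2
```

>>> move_arm(offset=[[0,0,0.3],[0,0,0.3],[0,0,0.3],[0,0,0.3],[0,0,0.3],[0,0,0.3],[0,0,0.3],[0,0,0.3],[0,0,0.3],[0,0,0.2]], angular=[[0,0,0],[0,0,0],[0,0,0],[0,0,0],[0,0,0],[0,0,0],[0,0,0],[0,0,0],[0,0,0],[0,0,0]], hand=[1.5,1.5,1.5,1.5,1.5,1.5,1.5,1.5,1.5,1.5])

```text
time_s: 22.75
eef_pos: [485.6, 65.6, 253.9]
ee_rot: [[-0.069, 0.998, -0.001], [0.998, 0.069, 0.0], [0.0, -0.001, -1.0]]
ft_force: [0.1, 1.2, -0.7]
gripper_width: 18.4
gripper_force: 39.2
```

Nearly seated, so I'll go down another millimetre, release and back off straight up.

>>> move_arm(offset=[[0,0,0.1],[0,0,0],[0,0,0],[0,0,0],[0,0,0],[0,0,0],[0,0,0],[0,0,0],[0,0,0],[0,0,0]], angular=[[0,0,0],[0,0,0],[0,0,0],[0,0,0],[0,0,0],[0,0,0],[0,0,0],[0,0,0],[0,0,0],[0,0,0]], hand=[1.5,1.5,1.5,2,2.5,3,3.5,4,4,4])

```text
time_s: 23.58
eef_pos: [485.6, 65.6, 253.3]
ee_rot: [[-0.069, 0.998, -0.001], [0.998, 0.069, 0.0], [0.0, -0.001, -1.0]]
ft_force: [-0.1, 0.3, -0.2]
gripper_width: 39.9
gripper_force: 0.0
```

>>> move_arm(offset=[[0,0,-0.5],[0,0,-1],[0,0,-1.5],[0,0,-2],[0,0,-2],[0,0,-2],[0,0,-1],[0,0,0],[0,0,0],[0,0,0]], angular=[[0,0,0],[0,0,0],[0,0,0],[0,0,0],[0,0,0],[0,0,0],[0,0,0],[0,0,0],[0,0,0],[0,0,0]], hand=[4,4,4,4,4,4,4,4,4,4])

```text
time_s: 24.42
eef_pos: [485.5, 65.7, 352.8]
ee_rot: [[-0.069, 0.998, -0.002], [0.998, 0.069, 0.0], [0.0, -0.002, -1.0]]
ft_force: [-0.1, 0.2, -0.3]
gripper_width: 39.9
gripper_force: 0.0
```

```bash
python3 - <<'E'
from h import *
plan()
f=cams(); s=f["scene"]["color"]; a=cv2.resize(s[150:270,340:500],None,fx=4.5,fy=4.5,interpolation=cv2.INTER_CUBIC); cv2.imwrite("pics/j.png",a[:,:,::-1])
E
```

```text
t 24.4167 p [485.45  65.7  352.79] yaw 3.97402570242042 w 39.861070925629626 F [-0.07  0.24 -0.34] q7 0.07112553071251049
```

View pics/j.png

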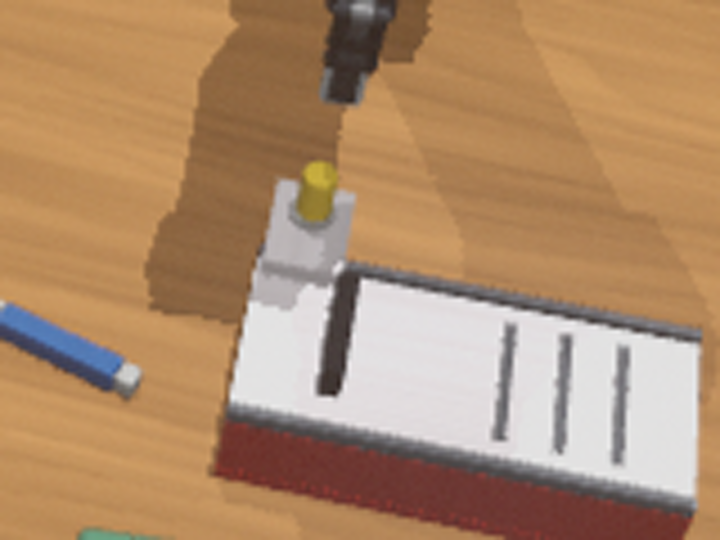

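The pin stands upright with its flange on the tab (crop (315,215)), the cover is shut and the gripper is clear. I'm handing in.

```bash
python3 -c "
from workcell import ctrl
print(ctrl.close_job())"
```

```text
the job is handed in; nothing more can be done
None
```

I laid the chisel in the case, slid the cover shut, seated the locking pin in the tab with its flange on it, and handed the job in at about 24.5 s; no verdict came back.

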